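Shut the bread slicer's guard and start it

ROBOT

A 6-joint arm with a two-finger parallel gripper is mounted at the origin on the work surface. World frame = base frame: x ahead of the robot, y to its left, z up, the work surface at z = 0. Lengths are in m, angles in rad, forces in N, time in s.
With the tool pointing down it reaches from about 0.275 to 0.825 m from the base axis. Payload 4.9 kg.
Tool frame: the origin (TCP) lies midway between the tips of the shut fingers; the grasp point (between the pads) lies 19 mm behind it (bot.grip_depth is the distance from the TCP to the grasp point, in m); z points along the fingers, y is the line along which they close (so a half turn about z gives the same grasp; the last joint's range is limited). The gripper opens to 85 mm and grips with 20 to 120 N. Pads are 22 mm wide; open, the fingers measure 114 mm over their backs; the gripper's body (76 mm by 85 mm) begins 54 mm behind the grasp point. The pads swing forward as they close: fully open they stand 13 mm farther back than shut.
Start: joints at [-0.134, 0.326, -0.193, 1.052, 0, 1.437], TCP at [0.55, 0, 0.195] pointing down, gripper open.
Joint ranges: [-2.65, 2.65], [-0.97, 1.79], [-1.3, 1.35], [-1.93, 2.1], [-1.47, 1.37], [-3.14, 3.14]. Speed limits (rad/s): [2.57, 2.57, 3.14, 3.14, 3.14, 3.14].

INTERFACE

Orientations are given as a unit quaternion [w, x, y, z].
In Python, from cell import bot gives the robot as it stands. Calls block until the motion is done:
- bot.move_pose(position, orientation): joint-space move of the TCP to a pose.
- bot.move_linear(position, speed=0.15, rotation=None, until_force=None): straight line of the TCP; rotation=None keeps the orientation; speed is the mean speed in m/s. With until_force (N) it stops when the force on the tool has changed by that much, and returns True; else False.
- bot.goto_joints(angles): joint-space move.
- bot.set_gripper(opening, grasp_force=None): opening from 0.0 (shut) to 1.0 (fully open); grasp_force is the grip in N (None keeps the last); returns when the fingers have stopped.
- bot.wait(seconds).
- bot.solve_ik(position, orientation): joint angles nearest the present ones, or None.
- bot.camera(name): name is "scene" or "side" or "wrist"; returns the picture (420x560x3 uint8, red, green, blue); there is no depth.
- bot.calibration(name): a dict with "mtx" (3x3 intrinsics, pixels), "extrinsics" (4x4, takes a point from world to camera coordinates); the wrist camera has in their place "hand_eye" (4x4, takes a point from camera to tool coordinates, whose origin is the TCP and whose axes are the flange's). Camera axes: x right, y down, z forward; pixel columns grow to the right and rows downward; lengths in m; the calibration is good to about 2 mm. A picture is of the moment at which its call begins: read the wrist's pose just before it. calibration takes no time and is no camera call.
A pose or a line that the arm cannot do raises bot.PlanningError and nothing moves.
- bot.close_job(): hands the job in; it is judged then, once.
Trained networks look in the newest picture that a camera, given by its name, has taken for a name from the list of things; names that differ only in an ending like _2 or _b are one class to them, and where a whole thing is asked for, a point or a joint stands for the part that bears it (a point fixed in the world has none). Each returns a list of dicts, best first, with "confidence" (0 to 1); they miss things now and then, are a little off and sometimes report something else, mostly with a low value. They report only what shows in the picture. A call takes as long as a camera call. They do not tell look-alikes from the thing itself.
- bot.search_frame(camera, thing): "bbox" ([left, top, width, height] in pixels, round what is visible of it).
Readings, each from a call of its own:
- bot.read_clock(): time.
- bot.read_joint_positions(): joint angles.
- bot.read_joint_vel(): joint speeds.
- bot.read_joint_efforts(): joint torques, N m.
- bot.read_position(): TCP position.
- bot.read_tool_rot(): TCP orientation.
- bot.read_ft_force(): force on the tool from outside, world axes, zero at the start.
- bot.read_moment(): the same for the moment, N m.
- bot.read_gripper_width(): opening from 0.0 (shut) to 1.0 (fully open).
- bot.read_finger_force(): force on a finger pad.
Only numpy, scipy, OpenCV 4.12 (cv2) and the standard library are available. Lean on these libraries where they do the work, as an engineer would, in place of code of your own. Each camera call takes 0.05 s, during which the arm holds its last target. There are 200 camera calls.

TASK

A loaf is waiting in the bread slicer. Push the clear sliding guard shut until its latch catches with a click, gently, without slamming it or ramming it hard into the end buffers, and then, once it has caught, press the green start button and let go of it. Leave the red stop button and the other things on the counter alone.

Things in the scene. Friction and masses are not known exactly. Their poses are not given: they have to be found in the camera images.
- slicer: Fixed bread slicer, 280 mm deep (its x), 580 mm long (its y); steel base 88 mm high carrying the loaf bay; origin on the counter, mid-depth. +y runs along the bay towards the white blade head (x +-130, y 158 to 278 mm, flat top 255 mm above the counter). Front (-x) faces the robot; turned up to 0.18 rad.
- guard_handle (a point): Middle of the handle on the guard's top: round black bar 16 mm thick, 136 mm long, along the slicer's x (across the travel), axis 36 mm above the hood's flat top, 28 mm free beneath. Two 14 mm posts 60 mm either side. Nothing taller than the bar within 90 mm of it along the travel. At joint guard = 0 it is at slicer (-40, -50, 261) mm; it moves with the guard.
- guard (a joint): Opening of the guard, m: a clear hood 205 wide, 240 long, 120 mm high (top 225), about 0.8 kg, rubbing 2.5 N and a little more when fast. It shuts along the slicer's +y. Starts 0.09 to 0.15. Shut nominally at 0, but catch and buffers sit on a slotted bracket set up to 10 mm either way: it catches anywhere from -0.011 to +0.011, told only by feel or the bolt.
- latch (a joint): Rise of the spring latch bolt, m: 0 dropped, about 0.008 on top of the guard's ramp. Red knob 22 mm wide, top 294 mm up, on a bracket at slicer x 0, y 105 +-10 mm. The ramp lifts it over the last 30 mm of travel (slow push 5 to 9 N in all), then it drops behind the ramp (click) and holds the guard. Needs no touch.
- buffer (a joint): How far the two hard rubber end buffers on the bracket are pushed in, m: met about 1.3 mm before the guard is home, 8 N per mm. So the push falls as the bolt tips over the ramp's end and drops, then climbs past 12 N once the guard is home. Above 0.0025 (20 N on them, some 22 N of push) the guard has been rammed.
- start_top (a point): Centre of the top of the green start button, 26 mm wide, pressed straight down; 277 mm above the counter on the blade head's flat top, at slicer (-85, 225) mm.
- start (a joint): How far the green start button is down, m: 0 up, 0.006 fully down (5 N); pressed at 0.004. Springs back.
- stop_top (a point): Centre of the top of the red stop button, same size and height, 70 mm behind the green one (slicer +x).
- stop (a joint): How far the red stop button is down, m; to be left alone.
- loaf: Tin loaf 112 x 180 x 100 mm lying in the bay in the guard's tunnel, clear of it; origin under its middle. Needs no handling.
- jar: Glass biscuit jar with steel lid, 104 mm wide, 148 mm high, to the left of the slicer; origin under its middle.
- label_roll: Roll of white labels lying flat, 90 mm across, 50 mm high, to the right of the slicer; origin under its middle.
- brush: Small crumb brush, some 170 mm long and under 30 mm high, lying on the counter to the right of the slicer; origin under its middle.
There are look-alikes about, which are no part of the job. What is meant by the loaf is not black, and is the smaller of those in its own colour.

How it is judged:
On the way, in this order (a step that is already met when the one before it is completed fails the run):
1. the guard is fully home and its latch bolt has dropped behind the ramp (value of joint guard below 0.012 m and value of joint latch below 0.002 m), for 0.2 s.
2. the green start button is pressed down with the guard caught (all of step 1 and value of joint start above 0.004 m), for 0.05 s.
At the end, for the whole second after the job is handed in: The guard is home (joint guard below 0.012) with its latch bolt dropped (joint latch below 0.002), so that it stays shut; both buttons are up again (below 0.002); the loaf is at rest and jar, label roll and brush are within 30 mm of where they stood (all of step 1 and value of joint each of start, stop below 0.002 m and linear speed of loaf below 0.01 m/s and distance of each of jar, label_roll, brush from where it was at the start of the episode below 0.03 m); the robot touches nothing.
It fails at once if the guard is rammed into its buffers (buffers pushed in more than 2.5 mm, 20 N) (value of joint buffer above 0.0025 m).
It fails at once if the guard is slammed (faster than 0.2 m/s over the last 40 mm) (value of joint guard below 0.04 m and velocity of joint guard below -0.2 m/s).
It fails at once if start is pressed before the guard has caught (value of joint start above 0.003 m and not (value of joint guard below 0.012 m and value of joint latch below 0.002 m)).
It fails at once if the red stop button is pressed (value of joint stop above 0.003 m).
It fails at once if the jar, label roll or brush is pushed away (30 mm) or the jar tipped (distance of any of jar, label_roll, brush from where it was at the start of the episode above 0.03 m or angle between jar's own z axis and vertical above 0.3 rad).
It also fails if it takes over 48 s, if anything falls off the work surface, if the arm or the gripper's body presses on something with over 40 N, if the wrist force passes 120 N, or if a joint passes its speed limit or range.

## Working session

There is one attempt and no reset: what is moved stays moved. The work goes in short steps, each a Python script; the robot and the scene stay as the last script left them, time stands still between calls to the robot, and variables do not carry over. Pictures are saved under pics/ and viewed, at most 10 in all, crops included, and the job is handed in when it is done.

```bash
mkdir -p pics; ls
python3 - <<'E'
from cell import bot
import cv2,numpy as np
for c in ["scene","side"]:
    im=bot.camera(c); cv2.imwrite(f"pics/{c}0.png",im[:,:,::-1])
    K=bot.calibration(c); print(c,np.round(K["mtx"],1).tolist(),np.round(K["extrinsics"],4).tolist())
    for t in ["slicer","guard_handle","guard","latch","start_top","stop_top","jar","label_roll","brush"]:
        print(t,[(np.round(d["bbox"]).tolist(),round(d["confidence"],2)) for d in bot.search_frame(c,t)[:3]])
print(bot.read_clock(),bot.read_tool_rot())
E
```

```text
pics
scene [[482.2, 0.0, 280.7], [0.0, 482.2, 215.3], [0.0, 0.0, 1.0]] [[0.3596, 0.9331, -0.0082, -0.1891], [0.8857, -0.3441, -0.3115, -0.4621], [-0.2935, 0.1048, -0.9502, 1.9451], [0.0, 0.0, 0.0, 1.0]]
slicer [([196.0, 140.0, 191.0, 149.0], 0.9)]
guard_handle [([216.0, 178.0, 94.0, 87.0], 0.81)]
guard [([220.0, 179.0, 90.0, 86.0], 0.66)]
latch [([143.0, 249.0, 16.0, 50.0], 0.6), ([319.0, 184.0, 4.0, 5.0], 0.42), ([351.0, 164.0, 7.0, 11.0], 0.23)]
start_top []
stop_top []
jar [([376.0, 146.0, 39.0, 36.0], 0.7)]
label_roll [([128.0, 197.0, 33.0, 28.0], 0.96)]
brush [([146.0, 247.0, 15.0, 53.0], 0.64)]
side [[463.0, 0.0, 285.0], [0.0, 463.0, 207.8], [0.0, 0.0, 1.0]] [[-0.5292, -0.8485, 0.0059, 0.2723], [-0.7996, 0.4963, -0.3381, 0.5472], [0.284, -0.1837, -0.9411, 1.582], [0.0, 0.0, 0.0, 1.0]]
slicer [([179.0, 163.0, 183.0, 144.0], 0.63)]
guard_handle [([250.0, 162.0, 99.0, 95.0], 0.87), ([156.0, 295.0, 36.0, 34.0], 0.63)]
guard [([253.0, 164.0, 95.0, 91.0], 0.64)]
latch [([241.0, 225.0, 11.0, 4.0], 0.36)]
start_top [([222.0, 266.0, 6.0, 10.0], 0.61), ([377.0, 145.0, 25.0, 46.0], 0.35)]
stop_top [([211.0, 247.0, 6.0, 10.0], 0.42)]
jar [([155.0, 296.0, 36.0, 33.0], 0.69)]
label_roll [([403.0, 208.0, 28.0, 26.0], 0.75)]
brush [([380.0, 144.0, 20.0, 49.0], 0.85), ([403.0, 205.0, 26.0, 27.0], 0.42)]
1.0 [6.34163098e-06 7.07111735e-01 7.07101828e-01 8.02851566e-06]
```

Run:
```python
import cv2,numpy as np
a=cv2.imread("pics/scene0.png")[120:320,110:430]; b=cv2.imread("pics/side0.png")[120:350,120:440]
cv2.imwrite("pics/a.png",cv2.resize(a,None,fx=2.5,fy=2.5,interpolation=2)); cv2.imwrite("pics/b.png",cv2.resize(b,None,fx=2.5,fy=2.5,interpolation=2))
```

```text
(no output)
```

View pics/a.png

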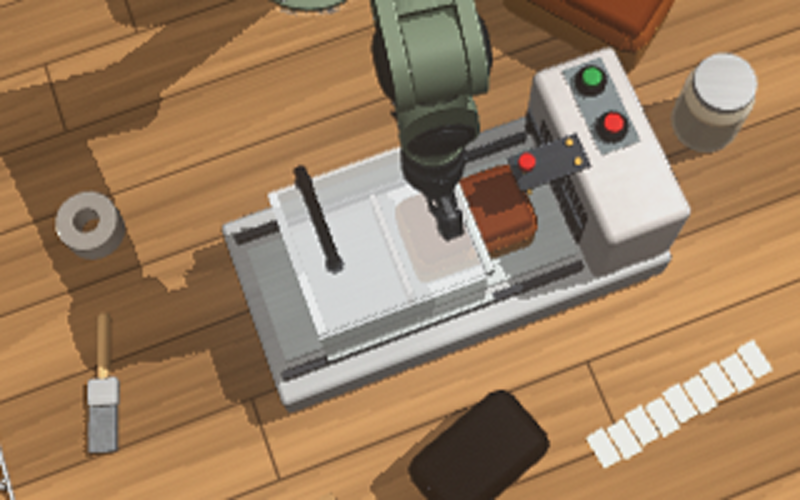

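View pics/b.png

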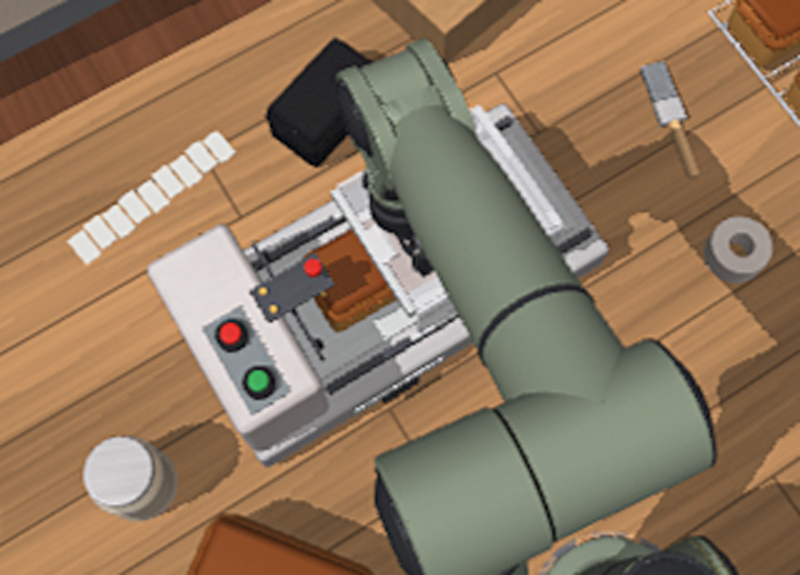

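The scene view shows the slicer's green button at about (347,151), the red one at (355,170), the latch knob at (321,184) and the handle bar from (230,189) to (244,226). The side view confirms the buttons at (223,272) and (212,254). I'll fit the slicer pose to these points.

```bash
cat > fit.py <<'E'
import cv2,numpy as np
from scipy.optimize import least_squares
from cell import bot
cal={c:bot.calibration(c) for c in ("scene","side")}
def blob(c,u,v,col):
    im=cv2.imread(f"pics/{c}0.png").astype(int); b,g,r=im[...,0],im[...,1],im[...,2]
    m=(g>1.6*r)&(g>60) if col=="g" else (r>2.2*g)&(r>120)
    w=np.zeros_like(m); w[int(v)-7:int(v)+8,int(u)-7:int(u)+8]=1
    ys,xs=np.nonzero(m&w); return np.array([xs.mean(),ys.mean()]),len(xs)
def proj(c,P):
    E=cal[c]["extrinsics"]; q=cal[c]["mtx"]@(E[:3,:3]@P+E[:3,3]); return q[:2]/q[2]
def world(p,s):
    c,n=np.cos(p[2]),np.sin(p[2]); return np.array([p[0]+c*s[0]-n*s[1],p[1]+n*s[0]+c*s[1],s[2]])
E
python3 - <<'E'
from fit import *
obs=[]
for c,u,v,col,s in [("scene",347,151,"g","G"),("scene",355,170,"r","R"),("side",223,272,"g","G"),("side",212,254,"r","R")]:
    q,n=blob(c,u,v,col); print(c,s,q,n); obs.append((c,q,s))
for c,u,v in [("scene",321,184.4),("side",245,227)]:
    q,n=blob(c,u,v,"r"); print(c,"knob",q,n); obs.append((c,q,"K"))
obs+=[("scene",np.array([230.,188.5]),"H1"),("scene",np.array([244.,226.5]),"H2")]
def S(p): return {"G":(-.085,.225,.277),"R":(-.015,.225,.277),"K":(0,.105+p[4],.294),"H1":(-.108,-.05-p[3],.261),"H2":(.028,-.05-p[3],.261)}
f=lambda p:np.r_[np.concatenate([proj(c,world(p,S(p)[s]))-q for c,q,s in obs]),p[4]/.01]
r=least_squares(f,[.55,0,0,.12,0]); print(np.round(r.x,4)); print(np.round(r.fun,2))
p=r.x
for k,s in S(p).items(): print(k,np.round(world(p,s),4))
E
```

```text
scene G [346.5        150.13043478] 46
scene R [355.17777778 168.46666667] 45
side G [222.84848485 271.93939394] 66
side R [211.5        252.86206897] 58
scene knob [320.32352941 184.05882353] 34
side knob [244.74358974 226.43589744] 39
[ 0.5647  0.0252  0.0123  0.1216 -0.0085]
[-0.47  0.06 -0.19  0.09 -0.08  0.08 -0.09  0.31  0.06  0.5  -0.56 -0.19
 -0.5  -0.07  0.3  -0.43 -0.85]
G [0.477  0.2491 0.277 ]
R [0.547 0.25  0.277]
K [0.5636 0.1216 0.294 ]
H1 [ 0.4589 -0.1478  0.261 ]
H2 [ 0.5949 -0.1461  0.261 ]
```

The fit is consistent: residuals are at most 0.6 px and yaw is 0.012. Next I'll go behind the handle with the fingers shut and push to about guard 0.045.

Run:
```python
from cell import bot
import numpy as np
bot.move_linear([.55,0,.34],speed=.15)
bot.set_gripper(0.0)
R=bot.read_tool_rot()
yaw=.0123; d=np.array([-np.sin(yaw),np.cos(yaw),0])
h=np.array([.527,-.147,.240])
s=h-d*.05
bot.move_linear([s[0],s[1],.34],speed=.2)
print(bot.search_frame.__name__, bot.move_linear(s,speed=.1,until_force=8), bot.read_position(), bot.read_ft_force())
print("contact",bot.move_linear(h+d*.0,speed=.03,until_force=1.5),bot.read_position(),bot.read_ft_force(),bot.read_clock())
```

```text
call False [ 0.52806033 -0.19717109  0.24070593] [-0.3775383   0.3933973  -0.41582152]
contact False [ 0.52699672 -0.14715474  0.23996135] [-0.50871826 -0.7195208   0.43710683] 6.9917
```

Run:
```python
from cell import bot
import cv2
im=bot.camera("scene"); cv2.imwrite("pics/scene1.png",im[:,:,::-1])
a=cv2.imread("pics/scene1.png")[130:290,180:380]
w=bot.camera("wrist")[:,:,::-1]
a=cv2.resize(a,(500,400),interpolation=2); w=cv2.resize(w,(300,225))
import numpy as np
o=np.zeros((400,800,3),np.uint8); o[:,:500]=a; o[:225,500:]=w
cv2.imwrite("pics/c.png",o); print(bot.read_ft_force(),bot.read_position())
```

```text
[ 0.17554933 -0.29819691 -0.15653093] [ 0.52702224 -0.14713415  0.23999495]
```

View pics/c.png

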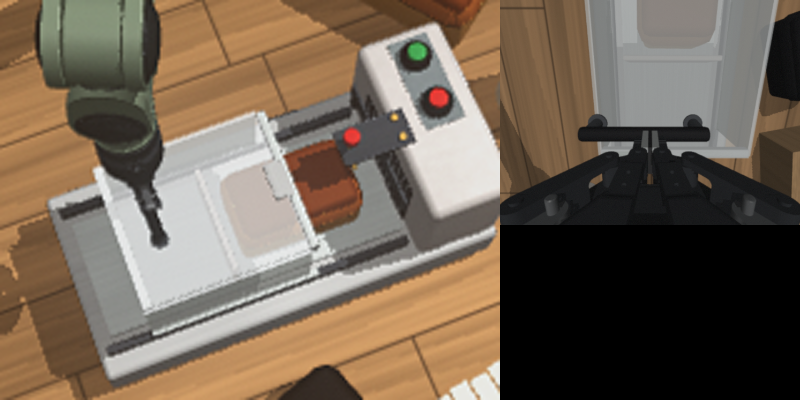

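The scene view shows the hood almost unmoved, with its left edge at about x=220. The wrist view shows the shut fingers just behind the bar and centred. I'll advance until contact.

Run:
```python
from cell import bot
import numpy as np
d=np.array([-np.sin(.0123),np.cos(.0123),0]); h=np.array([.527,-.147,.240])
for i in range(1,11):
    t=bot.move_linear(h+d*.004*i,speed=.02,until_force=6)
    p=bot.read_position(); print(t,round(p@d,4),np.round(bot.read_ft_force(),2),round(bot.read_clock(),2))
    if t: break
im=bot.camera("scene"); import cv2; cv2.imwrite("pics/scene2.png",im[:,:,::-1])
w=bot.camera("wrist"); cv2.imwrite("pics/w2.png",w[:,:,::-1])
```

```text
False -0.1493 [0.04 0.34 0.24] 7.44
False -0.1453 [ 0.97 -0.1   0.1 ] 7.79
False -0.1413 [ 0.15 -0.65 -0.19] 8.14
False -0.1374 [-0.35 -0.29  0.84] 8.49
False -0.1333 [-0.11  0.26  0.39] 8.84
False -0.1293 [-0.17  1.29 -0.2 ] 9.19
False -0.1253 [-0.26 -0.18 -0.03] 9.54
False -0.1213 [ 0.03 -0.03 -0.66] 9.89
False -0.1173 [-0.32 -0.59 -0.53] 10.24
False -0.1133 [-0.06 -1.4   0.12] 10.59
```

Run:
```python
import cv2,numpy as np
a=cv2.imread("pics/scene2.png")[130:290,180:380]
w=cv2.imread("pics/w2.png")[120:370,100:500]
o=np.zeros((500,800,3),np.uint8); o[:320,:400]=cv2.resize(a,(400,320),interpolation=2); o[:250,400:]=w
cv2.imwrite("pics/d.png",o)
```

```text
(no output)
```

View pics/d.png

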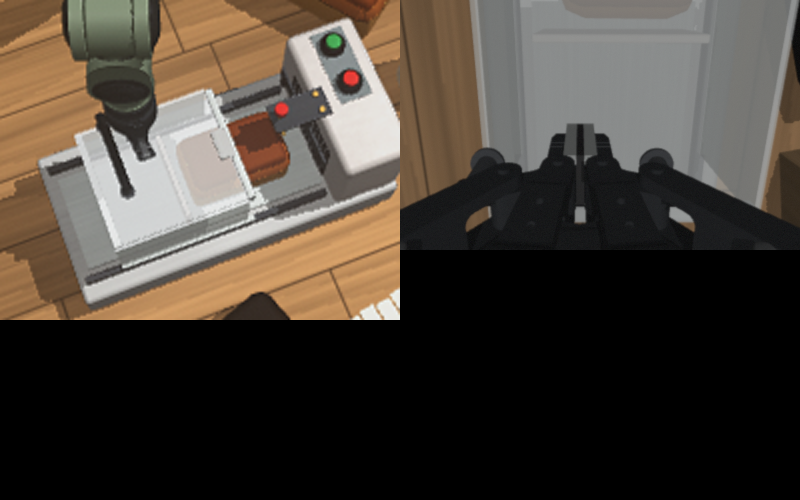

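Run:
```python
from fit import *
E=cal["scene"]["extrinsics"]; print("cam",-E[:3,:3].T@E[:3,3]); E=cal["side"]["extrinsics"]; print("cam",-E[:3,:3].T@E[:3,3])
p=bot.read_position(); q=bot.read_tool_rot(); print("tcp",p,q,proj("scene",p),proj("side",p), bot.read_gripper_width())
print("tcp1",proj("scene",np.array([.527,-.147,.24])), "bar mid",proj("scene",np.array([.527,-.147,.261])))
H=bot.calibration("wrist"); M=H["hand_eye"]; print(np.round(M,3).tolist(),H["mtx"][0,0])
# tool axes: x=world y, y=world x, z=-z
R=np.array([[0,1,0],[1,0,0],[0,0,-1.]])
for t in ([.527,-.147,.24],p):
  t=np.array(t)
  for P in ([.459,-.148,.261],[.595,-.146,.261],t):
    c=M[:3,:3].T@(R.T@(np.array(P)-t)-M[:3,3]); u=H["mtx"]@c; print(np.round(P,3),np.round(u[:2]/u[2]))
s=bot.camera("side"); cv2.imwrite("pics/side2.png",s[:,:,::-1])
a=cv2.imread("pics/side2.png")[140:300,200:360]; cv2.imwrite("pics/e.png",cv2.resize(a,(480,480),interpolation=2))
```

```text
cam [ 1.04813882 -0.18631784  1.70274943]
cam [0.13240712 0.25001637 1.67221123]
tcp [ 0.52653811 -0.10699161  0.24001224] [ 2.39342063e-05  7.07082802e-01  7.07130759e-01 -6.34197277e-06] [249.08891334 204.8038836 ] [311.11905528 205.33665225] 0.003807331399176049
tcp1 [237.41617235 209.19505572] bar mid [236.79668711 207.04996356]
[[0.001, -0.966, -0.259, 0.066], [1.0, 0.001, 0.001, -0.0], [-0.001, -0.259, 0.966, -0.18], [0.0, 0.0, 0.0, 1.0]] 298.87684291080944
[ 0.459 -0.148  0.261] [161. 251.]
[ 0.595 -0.146  0.261] [400. 248.]
[ 0.527 -0.147  0.24 ] [280. 236.]
[ 0.459 -0.148  0.261] [168. 312.]
[ 0.595 -0.146  0.261] [393. 310.]
[ 0.527 -0.107  0.24 ] [280. 236.]
```

View pics/e.png

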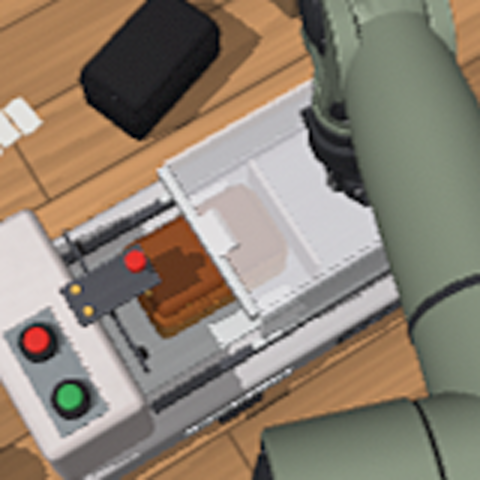

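The scene and wrist views show the fingers on the far (+y) side of the bar, and the guard hasn't moved. There was no contact force either, so one of my heights or positions is wrong. I'll lift and check the bar from close up.

Run:
```python
from fit import *
bot.move_linear([.527,-.107,.34],speed=.2)
M=bot.calibration("wrist"); H=M["hand_eye"]; K=M["mtx"]
def pw(P,t,q):
    from scipy.spatial.transform import Rotation as Ro
    R=Ro.from_quat([q[1],q[2],q[3],q[0]]).as_matrix()
    u=K@(H[:3,:3].T@(R.T@(np.array(P)-t)-H[:3,3])); return u[:2]/u[2]
out=[]
for i,y in enumerate((-.107,-.20)):
    bot.move_linear([.527,y,.34],speed=.2)
    t,q=bot.read_position(),bot.read_tool_rot(); im=bot.camera("wrist")[:,:,::-1].copy()
    cv2.imwrite(f"pics/w3_{i}.png",im); np.save(f"pics/w3_{i}.npy",np.r_[t,q])
    print(y,[np.round(pw(P,t,q)) for P in ([.459,-.148,.261],[.595,-.146,.261])])
    print([(np.round(d["bbox"]),d["confidence"]) for d in bot.search_frame("wrist","guard_handle")[:2]])
    for P in ([.459,-.148,.261],[.595,-.146,.261]): cv2.circle(im,tuple(int(v) for v in pw(P,t,q)),3,(0,255,0),-1)
    out.append(im)
cv2.imwrite("pics/f.png",cv2.resize(np.hstack(out),(800,300),interpolation=3)); print(bot.read_clock())
```

```text
-0.107 [array([207., 249.]), array([354., 248.])]
[(array([197.,  32., 237., 252.]), 0.71)]
-0.2 [array([200., 147.]), array([360., 145.])]
[(array([187.,   2., 252., 195.]), 0.92)]
12.4583
```

View pics/f.png

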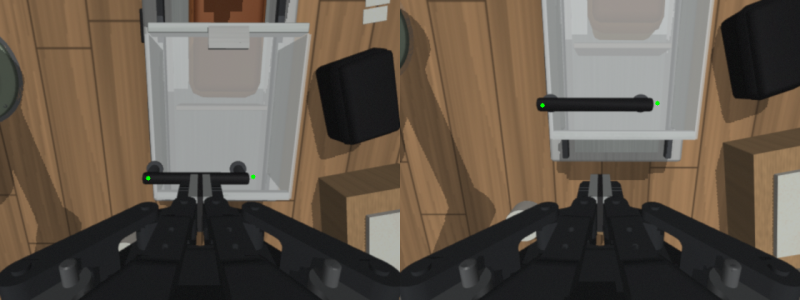

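Bar position and height agree with the fit: both ends fall within about 1 px in row, and the bar sits about 5 mm nearer the robot than predicted. So the shut fingers did pass the bar without any contact. I'll grip the bar instead, closing along the travel, and check the finger width and force.

Run:
```python
from cell import bot
import numpy as np
psi=.0123; Q=[0,np.cos(psi/2),np.sin(psi/2),0]
print(bot.solve_ik([.523,-.147,.34],Q))
bot.move_pose([.523,-.147,.34],Q)
bot.set_gripper(0.7)
print(bot.move_linear([.523,-.147,.242],speed=.12,until_force=8))
bot.set_gripper(0.0,grasp_force=40)
print(bot.read_position(),bot.read_gripper_width(),bot.read_finger_force(),bot.read_ft_force(),bot.read_clock())
```

```text
[-0.40989611  0.26375945  0.08695428  1.39399115  0.          2.71939654]
False
[ 0.52300839 -0.14701976  0.24202282] -0.0036557507179318955 0.0 [-0.27236525 -0.14529759  0.66434436] 16.075
```

Run:
```python
from cell import bot
import cv2,numpy as np
w=bot.camera("wrist")[:,:,::-1]; s=bot.camera("scene")[:,:,::-1]
cv2.imwrite("pics/w4.png",w); cv2.imwrite("pics/scene4.png",s)
o=np.hstack([cv2.resize(w[60:360,80:480],(400,300)),cv2.resize(s[160:260,200:333],(400,300),interpolation=2)])
cv2.imwrite("pics/g.png",o)
```

```text
(no output)
```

View pics/g.png

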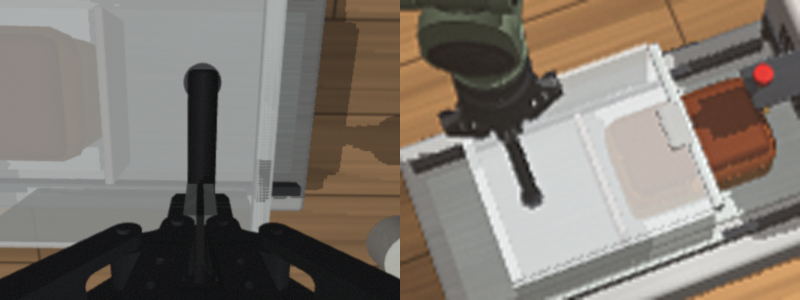

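In the wrist view the shut fingers overlap the bar at about row 245, and the bar is 29 px wide, which matches a height of about 0.26. Yet nothing was gripped. I'll probe straight down over the bar and hood to see what can actually be touched.

Run:
```python
from cell import bot
import numpy as np
bot.move_linear([.523,-.147,.285],speed=.2)
print(bot.read_ft_force(), bot.read_clock())
print(bot.move_linear([.523,-.147,.215],speed=.04,until_force=4),bot.read_position(),bot.read_ft_force(),bot.read_clock())
```

```text
[ 0.09695833  0.33435595 -0.75854602] 16.5417
True [ 0.52293092 -0.14705357  0.23285801] [-0.42175119 -0.52932062  4.74083719] 17.75
```

Contact came at z = 0.233, which is either the bar with its axis near 0.225 or the hood. I'll straddle the bar lower down, guarded by force, to tell which.

Run:
```python
from cell import bot
import numpy as np
bot.move_linear([.523,-.147,.262],speed=.2)
bot.set_gripper(0.5)
print(bot.move_linear([.523,-.147,.208],speed=.06,until_force=4),bot.read_position(),bot.read_ft_force(),bot.read_clock())
bot.set_gripper(0.0,grasp_force=40)
print(bot.read_position(),bot.read_gripper_width(),bot.read_finger_force(),bot.read_ft_force(),bot.read_clock())
```

```text
False [ 0.52329218 -0.14711632  0.20839745] [-0.05735293 -0.39822795  0.17412953] 19.5833
[ 0.52329744 -0.14734762  0.20855942] 0.17114603710958584 38.98499608039856 [-0.92397704 -0.11431673  3.31128889] 19.9417
```

The bar is gripped: 14.5 mm opening, 39 N. The fingertips really sit about 36 mm behind the stated TCP, which also explains the tip's row in the wrist pictures. So I'll use command z = true z − 0.036. Next is pushing the guard shut.

Run:
```python
from cell import bot
import numpy as np
d=np.array([-np.sin(.0123),np.cos(.0123),0]); p0=bot.read_position()
f=lambda:np.mean([bot.read_ft_force() for _ in range(4)],0)
pr=lambda n,t:print(n,t,"trav",round((bot.read_position()-p0)@d,4),np.round(f(),2),"w",round(bot.read_gripper_width(),3),round(bot.read_clock(),2))
t=bot.move_linear(p0+d*.074,speed=.05,until_force=14); pr("fast",t)
if not t:
    t=bot.move_linear(p0+d*.137,speed=.009,until_force=15+f()[1]); pr("slow",t)
```

```text
fast False trav 0.0753 [ 5.3  -1.18  1.59] w 0.167 21.57
slow True trav 0.1139 [-0.52 -3.02  2.74] w 0.167 25.93
```

Run:
```python
from cell import bot
import numpy as np
d=np.array([-np.sin(.0123),np.cos(.0123),0]); p0=bot.read_position()
f=lambda:np.mean([bot.read_ft_force() for _ in range(4)],0)
for i in range(1,13):
    t=bot.move_linear(p0+d*.0005*i,speed=.005,until_force=9); F=f()
    print(i,t,round((bot.read_position()-p0)@d*1e3,2),np.round(F,1),round(bot.read_clock(),2))
    if -F@d>13.5: break
```

```text
1 False -0.09 [ 1.  -5.   1.5] 26.54
2 False -0.09 [ 0.2 -6.6  1.9] 26.79
3 False -0.09 [ 0.8 -7.9  1.7] 27.04
4 False -0.05 [ 1.1 -8.7  0.9] 27.29
5 False -0.03 [ 0.9 -9.9  0.3] 27.54
6 False 0.05 [  0.4 -11.4   1.4] 27.79
7 False 0.14 [  0.8 -13.    0.9] 28.04
8 False 0.27 [  0.5 -13.6   0.6] 28.29
```

The force has climbed to 13.6 N with almost no movement, which feels like the buffers at home. I'll pull back lightly to check that the bolt holds.

Run:
```python
from cell import bot
import numpy as np
d=np.array([-np.sin(.0123),np.cos(.0123),0]); p0=bot.read_position()
f=lambda:np.mean([bot.read_ft_force() for _ in range(4)],0)
for i in range(1,9):
    t=bot.move_linear(p0-d*.0015*i,speed=.01,until_force=9); F=f()
    print(i,t,round((bot.read_position()-p0)@d*1e3,2),np.round(F,1),round(bot.read_clock(),2))
    if F@d>5: break
```

```text
1 True -0.52 [ 0.6 -0.   3.4] 28.68
2 False -0.62 [0.6 6.2 3.7] 28.97
```

Held: a 6.2 N pull moved it only 0.6 mm, so the guard is latched. I'll release, then press the green button.

Run:
```python
from cell import bot
import numpy as np
f=lambda:np.round(np.mean([bot.read_ft_force() for _ in range(4)],0),2)
p=bot.read_position()
bot.set_gripper(0.45)
bot.move_linear([p[0],p[1],.32],speed=.15); print("up",f(),bot.read_clock())
bot.set_gripper(0.0)
bot.move_linear([.477,.249,.32],speed=.2)
im=bot.camera("scene"); import cv2; cv2.imwrite("pics/scene5.png",im[:,:,::-1])
w=bot.camera("wrist"); cv2.imwrite("pics/w5.png",w[:,:,::-1])
o=np.hstack([cv2.resize(im[120:270,180:380],(400,300),interpolation=2),cv2.resize(w,(400,300))])[:,:,::-1]
cv2.imwrite("pics/h.png",o); print(bot.read_position(),f(),bot.read_clock())
```

```text
up [-0.89 -0.86 -1.03] 30.2167Traceback (most recent call last):
  File "<stdin>", line 8, in <module>
cell.PlanningError: the arm cannot follow that straight line within its joint ranges
```

Run:
```python
from cell import bot
import numpy as np,cv2
f=lambda:np.round(np.mean([bot.read_ft_force() for _ in range(4)],0),2)
s=.5**.5
bot.move_pose([.477,.249,.32],[0,s,s,0])
im=bot.camera("scene"); cv2.imwrite("pics/scene5.png",im[:,:,::-1])
w=bot.camera("wrist"); cv2.imwrite("pics/w5.png",w[:,:,::-1])
o=np.hstack([cv2.resize(im[120:270,180:380],(400,300),interpolation=2),cv2.resize(w,(400,300))])[:,:,::-1]
cv2.imwrite("pics/h.png",o); print(bot.read_position(),f(),bot.read_gripper_width(),bot.read_clock())
```

```text
[0.47753289 0.2479993  0.31996918] [ 1.17  0.47 -1.27] -0.0018516798928207168 31.8667
```

View pics/h.png

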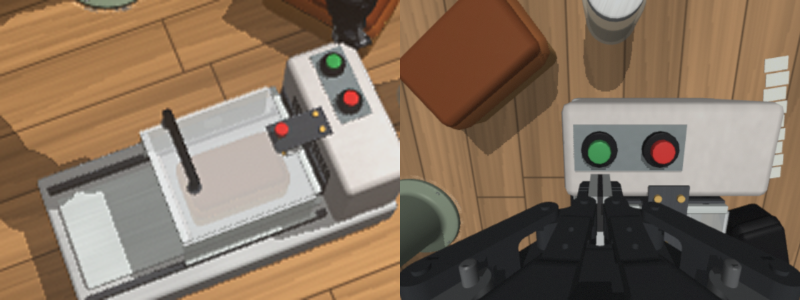

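The guard is home with its front under the latch bracket. The green button is at wrist column 278, in line with the fingers, and about 3 mm farther in y than planned. I'll press there.

Run:
```python
from cell import bot
import numpy as np
f=lambda:np.round(np.mean([bot.read_ft_force() for _ in range(4)],0),2)
t=bot.move_linear([.477,.251,.25],speed=.1,until_force=5); print(t,bot.read_position(),f())
if not t:
    t=bot.move_linear([.477,.251,.222],speed=.015,until_force=8); print(t,bot.read_position(),f(),bot.read_clock())
    bot.wait(.2); print(bot.read_position(),f())
```

```text
False [0.47742699 0.25100383 0.25057644] [-0.87 -0.02 -0.45]
True [0.47707371 0.25103107 0.2350521 ] [-0.6  -0.71  5.52] 33.8083
[0.47705998 0.2510452  0.23494953] [-1.3  -1.03  6.13]
```

It bottomed at z = 0.235 with 6 N, exactly as predicted for a full press. I'll let go, retreat, and hand in.

Run:
```python
from cell import bot
bot.move_linear([.477,.251,.34],speed=.1); bot.wait(.5)
print(bot.read_ft_force(),bot.read_clock()); print(bot.close_job())
```

```text
[-0.12662264  0.17225381 -0.26429707] 35.7167
the job is handed in; nothing more can be done
None
```

The guard is shut and its latch holds (a 6 N pull barely moved it), the green button was pressed fully and released, and I handed the job in at about 36 s; no verdict came back.

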